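# Put the lock-up wedges away in their holder

### The job

Put the two lock-up wedges away. Stand one beside the other head to tail with their slanted faces together, so that they make one rectangular block, then pinch both and carry them as one block to the holder; tilt the block so that its end goes in first under the lip of the holder, and let it down until both wedges lie flat on the holder's floor, still head to tail. Let go, and leave the other things on the table where they are.

Things in the scene. Friction and masses are not known exactly. Their poses are not given: they have to be found in the camera images.
- wedge_a: loose light-wood wedge, 110 g, standing on edge, 120 mm long, 56 high, 32 thick at one end tapering to 12; dark dot on top near the thick end. Origin: underside, mid-length, mid-thickness (22 there). +x to the thin end. Straight face: plane y=-11 mm. Slanted face: y=+21 at the thick end (x=-60) to y=+1 at the thin end. On the right, thin end roughly away from the robot.
- wedge_b: loose light-wood wedge, 110 g, standing on edge, 120 mm long, 56 high, 32 thick at one end tapering to 12; dark dot on top near the thick end. Origin: underside, mid-length, mid-thickness (22 there). +x to the thin end. Straight face: plane y=-11 mm. Slanted face: y=+21 at the thick end (x=-60) to y=+1 at the thin end. Equal to wedge_a, stands to its left, pointing roughly the same way.
- wedge_a_thick (a point): centre of the thick end face of wedge_a, 28 mm above its underside
- wedge_a_thin (a point): centre of the thin end face of wedge_a, 28 mm above its underside
- wedge_b_thick (a point): centre of the thick end face of wedge_b, 28 mm above its underside
- wedge_b_thin (a point): centre of the thin end face of wedge_b, 28 mm above its underside
- holder: open-topped plywood holder fixed to the table on the left, 148 x 66 mm outside. Origin: centre of its underside; +x along its length from the tall lip end (near the robot) to the low rear end. Floor 6 mm thick; inside 132 mm (x=-66 to +66) by 50 mm. Heights above the inner floor: side walls 18 mm, rear wall 14 mm, lip-end wall 67 mm; walls 8 mm thick.
- lip (a point): middle of the inner lower edge of the lip, which overhangs the inside by 18 mm (x=-48 mm), underside 67 mm above the inner floor, 8 mm thick. The block cannot go straight down or in level: its lip end must dip (0.15 to 0.3 rad) and go under the lip, then the rear is let down.
- seat (a point): centre of the holder's inner floor, 6 mm above the table, same axes as the holder. The finished block is 120 x 44 x 56 mm: ends flush, slanted faces touching, wedge_b's origin at (0, 22 mm) in wedge_a's frame with its x axis opposite (so one wedge must be turned about half round).
- rubber_stamp: wooden rubber stamp, 30x42x60 mm, standing near the vice; a bystander, origin at the centre of its underside
- tube_red: paint tube lying down, 35x118x28 mm, at the near right edge of the table; a bystander, origin at the centre of its underside
- lino_block: carved brown lino block lying flat, 75x100x9 mm, on the near left; a bystander, origin at the centre of its underside
- poster_yellow: paint squeeze bottle, 52 mm wide, 125 mm tall, at the far left beyond the holder; a bystander, origin at the centre of its underside
- pin_tin: round tin, 62 mm across, 28 mm tall, at the right edge of the table; a bystander, origin at the centre of its underside

How it is judged:
On the way, in this order (a step that is already met when the one before it is completed fails the run):
1. the wedges are side by side, head to tail (each thick end within 34 mm of the other's thin end, centre to centre) (distance between wedge_a_thick and wedge_b_thin below 0.034 m and distance between wedge_b_thick and wedge_a_thin below 0.034 m), for 0.2 s.
2. both wedges are lifted together, still head to tail (all of step 1 and height (world z) of each of wedge_a, wedge_b above 0.08 m), for 0.2 s.
3. the block goes into the holder tilted (more than 0.08 rad), over the floor and less than 45 mm above it (all of step 1 and angle between each of wedge_a, wedge_b's own z axis and vertical above 0.08 rad and z of each of wedge_a, wedge_b in the frame of seat below 0.045 m and x of wedge_a in the frame of seat between -0.03 and 0.03 m and x of wedge_b in the frame of seat between -0.03 and 0.03 m and y of wedge_a in the frame of seat between -0.022 and 0.022 m and y of wedge_b in the frame of seat between -0.022 and 0.022 m), for 0.1 s.
At the end, for the whole second after the job is handed in: both wedges rest flat (within 0.04 rad and 4 mm) on the holder's floor, inside its walls and in line with it (within 0.09 rad), head to tail, at rest and let go (all of step 1 and x of wedge_a in the frame of seat between -0.011 and 0.011 m and x of wedge_b in the frame of seat between -0.011 and 0.011 m and y of wedge_a in the frame of seat between -0.018 and 0.018 m and y of wedge_b in the frame of seat between -0.018 and 0.018 m and z of wedge_a in the frame of seat between -0.003 and 0.004 m and z of wedge_b in the frame of seat between -0.003 and 0.004 m and angle between each of wedge_a, wedge_b's own z axis and vertical below 0.04 rad and angle between the x axis of each of wedge_a, wedge_b and the x axis of holder, either way round below 0.09 rad and linear speed of each of wedge_a, wedge_b below 0.02 m/s); the robot touches nothing.
It fails at once if another thing on the table is moved more than 30 mm (distance of any of rubber_stamp, tube_red, lino_block, poster_yellow, pin_tin from where it was at the start of the episode above 0.03 m).
It also fails if it takes over 61 s, if anything falls off the work surface, if the arm or the gripper's body presses on something with over 40 N, if the wrist force passes 120 N, or if a joint passes its speed limit or range.

### The arm

A 6-joint arm with a two-finger parallel gripper is mounted at the origin on the work surface; the furniture and walls round the work are solid. World frame = base frame: x ahead of the robot, y to its left, z up, the work surface at z = 0. Lengths are in m, angles in rad, forces in N, time in s.
With the tool pointing down it reaches from about 0.375 to 0.9 m from the base axis. Payload 3.1 kg.
Tool frame: the origin (TCP) lies at the very end of the fingers, on their centre line; the grasp point (between the pads) lies 19 mm behind it (grip_depth is the distance from the TCP to the grasp point, in m); z points along the fingers, y is the line along which they close (so a half turn about z gives the same grasp; the last joint's range is limited). The gripper opens to 85 mm and grips with 20 to 120 N. Pads are 22 mm wide; open, the fingers measure 114 mm over their backs; the gripper's body (76 mm by 85 mm) begins 54 mm behind the grasp point. The pads swing forward as they close: fully open they stand 13 mm farther back than shut.
Start: joints at [-1.365, 0.527, 1.433, -0, 1.181, -0.178], TCP at [0.234, -0.579, 0.231] pointing down, gripper open.
Joint ranges: [-3.08, 3.08], [-0.75, 2.2], [0.22, 2.44], [-1.43, 4.57], [0, 2.65], [-2.85, 2.85]. Speed limits (rad/s): [2.79, 2.79, 3.14, 3.14, 3.14, 3.14].

### API

Orientations are given as a unit quaternion [x, y, z, w].
In Python, from station import * gives the robot as it stands.
- The arm moves only by the tool apply_moves, never from a script. Its argument "plan" is a list of rows, each a list of 7 numbers: the shift along the tool's x, y, z in m, then the turn, a rotation vector about the tool's x, y, z in rad, then the gripper command: -1 is fully open, 1 is shut, values between are in proportion. In form: [[dx, dy, dz, wx, wy, wz, jaw], ...]. A call has 1 to 8 rows; each row shifts and turns the commanded pose from where the row before left it, along the tool's axes as they then stand; what a row does not reach is not made up. A row lasts 1/8 s, in which the tool goes at most 62.5 mm and 10.7 degrees, less where a joint would pass 70% of its speed; a pose out of reach is approached as far as the arm can. A call is refused whole if a number of a shift passes 0.0625 or a number of a turn 0.188, either way. A call with a gripper value outside its range is refused whole. The fingers move at their own pace and stop on an object; "force" is the grip in N (left out, the last holds). Time passes only in rows, so rows that do not move let the fingers close. It gives the time, the measured TCP pose, the force, the opening and the grip force at its end, in the units of the state.
- sense(): the state, without advancing time (a new reading comes with each control period).
- snapshot(name): name is "side" or "top"; returns the picture (420x560x3 uint8, red, green, blue); there is no depth.
- calibration(name): a dict with "camera_matrix" (3x3 intrinsics, pixels), "R" (3x3) and "t" (3): a world point X has camera coordinates R X + t. Camera axes: x right, y down, z forward; pixel columns grow to the right and rows downward; lengths in m; the calibration is good to about 2 mm. A picture is of the moment at which its call begins. calibration takes no time and is no camera call.
- sign_off(): hands the job in; it is judged then, once.
The state is a dict: "t": time; "q": joint angles; "qd": joint speeds; "tau": joint torques, N m; "tcp_pos": TCP position; "tool_rot": TCP orientation; "force": force on the tool from outside, world axes, zero at the start; "ft_torque": the same for the moment, N m; "finger_gap": opening from 0.0 (shut) to 1.0 (fully open); "gripper_force": force on a finger pad.
Only numpy, scipy, OpenCV 4.12 (cv2) and the standard library are available. Lean on these libraries where they do the work, as an engineer would, in place of code of your own. Each camera call takes 0.05 s, during which the arm holds its last target. There are 200 camera calls.

## Working session

There is one attempt and no reset: what is moved stays moved. The work goes in short steps, Python scripts to look and compute and a tool call to move; the robot and the scene stay as the last step left them, time stands still between calls to the robot, and variables do not carry over. Pictures are saved under pics/ and viewed, at most 10 in all, crops included, and the job is handed in when it is done.

Besides the shell and the picture viewer there is one more tool, called as name(argument=value, ...), one argument or row to a line, values as JSON. apply_moves: Moves the arm, as the interface text tells. Its arguments: {"type":"object","properties":{"plan":{"type":"array"},"force":{"type":"number"}},"required":["plan"]}

```bash
mkdir -p pics; ls; python3 - <<'E'
from station import *
import cv2
for n in("top","side"):
    cv2.imwrite(f"pics/{n}0.png",snapshot(n)[...,::-1]); c=calibration(n); print(n,c)
s=sense(); print(s)
E
```

```text
pics
top {'camera_matrix': array([[383.16958051,   0.        , 274.72097581],
       [  0.        , 383.16958051, 211.14437433],
       [  0.        ,   0.        ,   1.        ]]), 'R': array([[ 0.00714941, -0.99983217,  0.0168678 ],
       [-0.99560025, -0.00869315, -0.09329832],
       [ 0.09342929, -0.01612656, -0.9954953 ]]), 't': array([0.01073979, 0.46389759, 1.26527525])}
side {'camera_matrix': array([[380.88501474,   0.        , 277.4944557 ],
       [  0.        , 380.88501474, 206.01634256],
       [  0.        ,   0.        ,   1.        ]]), 'R': array([[ 0.98683735,  0.16133176,  0.01114043],
       [ 0.11749317, -0.66793879, -0.73488307],
       [-0.11111885,  0.72651899, -0.67810233]]), 't': array([-0.45528014,  0.00645651,  1.11845975])}
{'t': 0.1, 'q': array([-1.36550728e+00,  5.28407353e-01,  1.43379431e+00, -5.93718965e-06,
        1.18147135e+00, -1.78502277e-01]), 'qd': array([ 0.00040516, -0.00326735, -0.0025741 , -0.00042751,  0.00111708,
       -0.00090694]), 'tau': array([ 1.38719038e-04, -4.43303168e+01, -1.78586036e+01, -2.65426906e-04,
        3.89016655e-03,  2.06765003e-05]), 'tcp_pos': array([ 0.23390857, -0.57884979,  0.23040413]), 'tool_rot': array([ 9.81643712e-01,  1.90721109e-01, -1.66761684e-05, -1.04005232e-03]), 'force': array([-0.76683719, -0.60198953, -0.56555134]), 'ft_torque': array([ 0.020556  , -0.01706289, -0.02036341]), 'gripper_force': 0.0, 'finger_gap': 0.998882302074094}
```

View pics/top0.png

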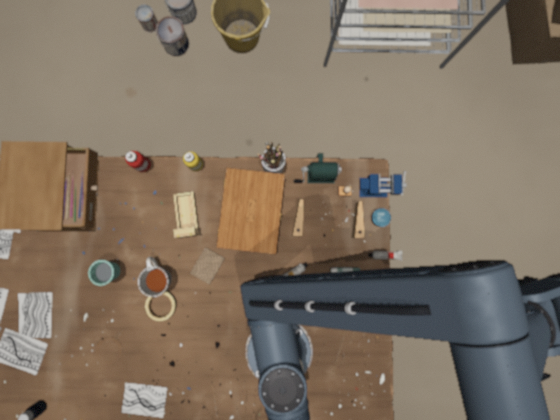

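View pics/side0.png

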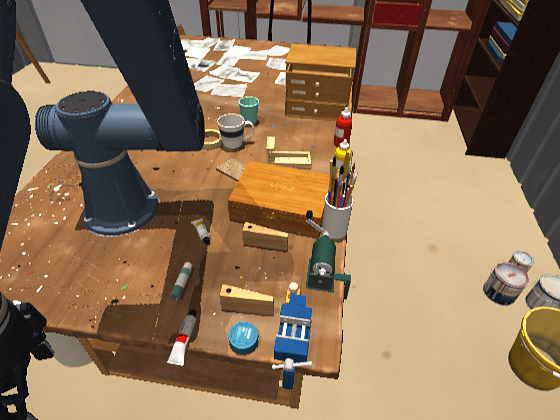

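```bash
cat > h.py <<'E'
from station import *
import numpy as np, cv2
from scipy.spatial.transform import Rotation as Ro
def ray(n,uv,z):
    c=calibration(n);uv=np.atleast_2d(uv)
    d=np.c_[uv,np.ones(len(uv))]@np.linalg.inv(c["camera_matrix"]).T@c["R"]; o=-c["R"].T@c["t"]
    return o+d*((z-o[2])/d[:,2])[:,None]
def px(n,X):
    c=calibration(n);p=(np.atleast_2d(X)@c["R"].T+c["t"])@c["camera_matrix"].T; return p[:,:2]/p[:,2:]
def crop(im,x0,x1,y0,y1,k): return cv2.resize(im[y0:y1,x0:x1],None,fx=k,fy=k,interpolation=cv2.INTER_CUBIC)
E
python3 - <<'E'
from h import *
t=cv2.imread("pics/top0.png");s=cv2.imread("pics/side0.png")
a=crop(t,160,400,150,270,3.3)[:, :792]; b=crop(s,200,320,120,320,1.9)
cv2.imwrite("pics/c.png",a)
print(-calibration("top")["R"].T@calibration("top")["t"])
hsv=cv2.cvtColor(t,cv2.COLOR_BGR2HSV)
for p in [(300,225),(360,225),(185,215),(175,233),(185,198),(330,215),(250,200)]: print(p,hsv[p[1],p[0]])
E
```

```text
[0.343566   0.03517526 1.30267527]
(300, 225) [ 16  89 186]
(360, 225) [ 17  83 203]
(185, 215) [ 22  57 211]
(175, 233) [ 21  59 209]
(185, 198) [ 23  58 212]
(330, 215) [ 14  98 114]
(250, 200) [ 15 129 184]
```

View pics/c.png

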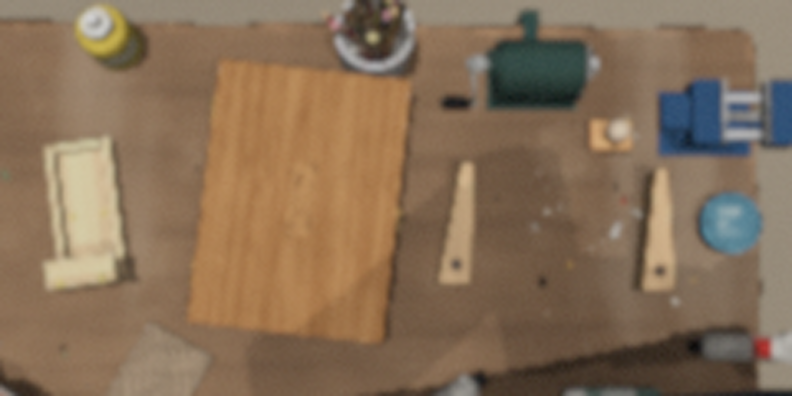

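```bash
cat >> h.py <<'E'
def blobs(im,x0,x1,y0,y1,f,k=6,amin=150):
    g=crop(im,x0,x1,y0,y1,k); m=f(cv2.cvtColor(g,cv2.COLOR_BGR2HSV).astype(int)).astype(np.uint8)*255
    m=cv2.morphologyEx(m,cv2.MORPH_CLOSE,np.ones((25,25)))
    cs=[c for c in cv2.findContours(m,0,cv2.CHAIN_APPROX_NONE)[0] if cv2.contourArea(c)>amin*k*k]
    return [(c[:,0]+.5)/k-.5+[x0,y0] for c in cs]
def wedge(c):
    """image-up wedge contour: thin end at top; returns right line, left line, ends"""
    y0,y1=c[:,1].min(),c[:,1].max(); L=y1-y0; out={}
    R=[];Lf=[]
    for y in np.arange(y0+.2*L,y0+.85*L,.25):
        r=c[abs(c[:,1]-y)<.15]
        if len(r): R.append(r[r[:,0].argmax()]);Lf.append(r[r[:,0].argmin()])
    for n,p,z in(("R",R,.056),("L",Lf,0)):
        w=ray("top",np.array(p),z)[:,:2]; f=np.polyfit(w[:,0],w[:,1],1); out[n]=f,np.std(np.polyval(f,w[:,0])-w[:,1])
    xm=c[:,0].mean(); out["thin"]=ray("top",c[c[:,1]<y0+.3].mean(0),.056)[0,:2]; out["thick"]=ray("top",c[c[:,1]>y1-.3].mean(0),0)[0,:2]
    return out
wm=lambda h:(h[...,2]>150)&(h[...,0]<22)&(h[...,1]<125)
E
python3 - <<'E'
from h import *
t=cv2.imread("pics/top0.png"); np.set_printoptions(precision=4,suppress=True)
for n,x in(("b",(288,318)),("a",(346,374))):
    for c in blobs(t,*x,192,250,wm):
        w=wedge(c); print(n,c.min(0),c.max(0)); print(w)
        print('angles',np.arctan(w["R"][0][0]),np.arctan(w["L"][0][0]))
for c in blobs(t,165,210,180,245,lambda h:(h[...,2]>150)&(h[...,1]<90)):
    b=cv2.boxPoints(cv2.minAreaRect(c.astype(np.float32))); print("holder px",b,'\n',ray("top",b,.02)[:,:2])
for nme,p in dict(holder_cornerTL=(173,193),TR=(193.5,191.5),BL=(173.5,238),BR=(199,236),board_tr=(284,173)).items(): print(nme,ray("top",p,.02)[0],ray("top",p,.075)[0])
s=cv2.imread("pics/side0.png"); a=crop(s,200,340,120,340,2.7); cv2.imwrite("pics/s.png",a)
E
```

```text
b [292.75   198.5833] [303.0833 235.5833]
{'R': (array([-0.0425, -0.0579]), np.float64(0.0005144506803736026)), 'L': (array([-0.1937,  0.0273]), np.float64(0.0004976217319917792)), 'thin': array([ 0.5023, -0.0715]), 'thick': array([ 0.3834, -0.0617])}
angles -0.04247501413187582 -0.19128335955144382
a [354.75   200.0833] [364.9167 237.5833]
{'R': (array([ 0.0434, -0.2965]), np.float64(0.0010243334721803832)), 'L': (array([-0.1107, -0.2167]), np.float64(0.0005353101871632417)), 'thin': array([ 0.4994, -0.2661]), 'thick': array([ 0.3783, -0.2751])}
angles 0.04332584772641376 -0.11029871538542639
holder px [[164.1107 181.9596]
 [198.3081 176.4711]
 [207.3253 232.6556]
 [173.128  238.1441]] 
 [[0.5595 0.3879]
 [0.5794 0.2735]
 [0.3899 0.2387]
 [0.3708 0.3517]]
holder_cornerTL [0.5222 0.3569 0.02  ] [0.5146 0.3431 0.075 ]
TR [0.528  0.2884 0.02  ] [0.5201 0.2775 0.075 ]
BL [0.3713 0.3504 0.02  ] [0.3701 0.3369 0.075 ]
BR [0.3786 0.2661 0.02  ] [0.3771 0.2562 0.075 ]
board_tr [ 0.5943 -0.0162  0.02  ] [ 0.5836 -0.014   0.075 ]
```

View pics/s.png

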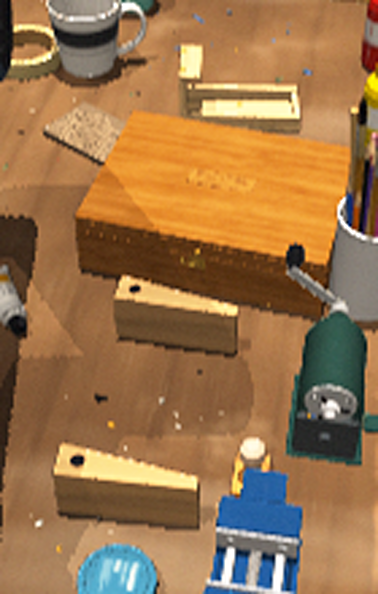

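```bash
cat >> h.py <<'E'
import math
def down(phi,tilt=0):  # tool x at world angle phi; tilt: rotation about tool y
    return Ro.from_euler("z",phi)*Ro.from_euler("x",math.pi)*Ro.from_euler("y",tilt)
def go(P,R,R0=None,p0=None,step=.055):
    s=sense(); R0=R0 or Ro.from_quat(s["tool_rot"]); p0=s["tcp_pos"] if p0 is None else np.array(p0)
    rv=(R0.inv()*R).as_rotvec(); n=int(np.ceil(abs(rv).max()/.175)) if np.linalg.norm(rv)>.004 else 0
    if n: print("turn",n,"x",np.round(rv/n,4))
    d=R.inv().apply(np.array(P)-p0); m=max(1,int(np.ceil(np.linalg.norm(d)/step))); print("shift",m,"x",np.round(d/m,4))
E
python3 - <<'E'
from h import *
R=down(-.038); s=sense()
go([.442,-.0655,.23],R); go([.442,-.0655,.023],R,R,[.442,-.0655,.23],.04)
E
```

```text
turn 3 x [-0.0007  0.      0.1406]
shift 11 x [ 0.0171 -0.0474  0.    ]
shift 6 x [ 0.     -0.      0.0345]
```

apply_moves(
  plan=[
    [0, 0, 0, 0, 0, 0.1406, 0.06],
    [0, 0, 0, 0, 0, 0.1406, 0.06],
    [0, 0, 0, 0, 0, 0.1406, 0.06],
    [0.0171, -0.0474, 0, 0, 0, 0, 0.06],
    [0.0171, -0.0474, 0, 0, 0, 0, 0.06],
    [0.0171, -0.0474, 0, 0, 0, 0, 0.06],
    [0.0171, -0.0474, 0, 0, 0, 0, 0.06],
    [0.0171, -0.0474, 0, 0, 0, 0, 0.06],
  ],
)

```text
t: 1.1
tcp_pos: [0.3288, -0.3442, 0.2311]
tool_rot: [1.0, -0.019, -0.0, -0.0]
force: [0.3, 0.2, -0.1]
finger_gap: 0.47
gripper_force: 0.0
```

apply_moves(
  plan=[
    [0.0171, -0.0474, 0, 0, 0, 0, 0.06],
    [0.0171, -0.0474, 0, 0, 0, 0, 0.06],
    [0.0171, -0.0474, 0, 0, 0, 0, 0.06],
    [0.0171, -0.0474, 0, 0, 0, 0, 0.06],
    [0.0171, -0.0474, 0, 0, 0, 0, 0.06],
    [0.0171, -0.0474, 0, 0, 0, 0, 0.06],
    [0, 0, 0.05, 0, 0, 0, 0.06],
    [0, 0, 0.05, 0, 0, 0, 0.06],
  ],
)

```text
t: 2.1
tcp_pos: [0.4428, -0.0649, 0.1308]
tool_rot: [1.0, -0.018, 0.001, 0.001]
force: [0.3, -0.4, -0.3]
finger_gap: 0.472
gripper_force: 0.0
```

```bash
python3 - <<'E'
from h import *
s=sense(); print(s["t"],s["tcp_pos"],s["finger_gap"],Ro.from_quat(s["tool_rot"]).as_euler("ZYX"))
go([.442,-.0655,.023],down(-.038))
a=crop(snapshot("side")[...,::-1],200,340,150,340,3); cv2.imwrite("pics/s1.png",a)
E
```

```text
2.1 [ 0.44277637 -0.06486251  0.13076242] 0.47227853487671806 [-3.54430094e-02 -2.91820820e-03  3.14044448e+00]
turn 1 x [ 0.0011 -0.0029  0.0026]
shift 2 x [-0.0004  0.0003  0.0539]
```

View pics/s1.png

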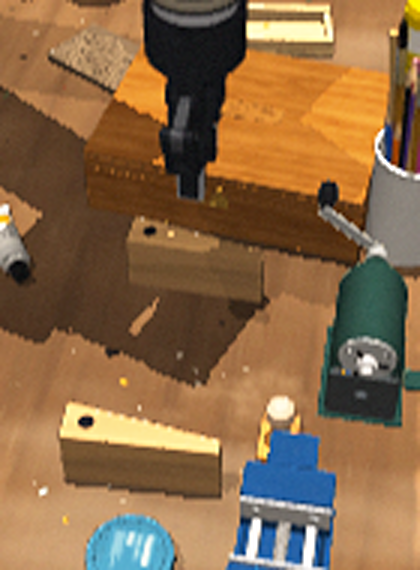

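The gripper hangs over wedge_b (about (195,245) in the crop), lined up along its length. Descending and closing.

apply_moves(
  plan=[
    [0, 0, 0.036, 0, 0, 0, 0.06],
    [0, 0, 0.036, 0, 0, 0, 0.06],
    [0, 0, 0.036, 0, 0, 0, 0.06],
    [0, 0, 0, 0, 0, 0, 1],
    [0, 0, 0, 0, 0, 0, 1],
    [0, 0, 0, 0, 0, 0, 1],
    [0, 0, 0, 0, 0, 0, 1],
  ],
  force=50,
)

```text
t: 3.02
tcp_pos: [0.4425, -0.0659, 0.0245]
tool_rot: [1.0, -0.019, 0.001, 0.0]
force: [-0.1, -0.2, -0.8]
finger_gap: 0.264
gripper_force: 48.3
```

apply_moves(
  plan=[
    [0, 0, -0.04, 0, 0, 0, 1],
    [0, 0, -0.04, 0, 0, 0, 1],
    [0, 0, -0.04, 0, 0, 0, 1],
    [0, 0.05, 0, 0, 0, 0, 1],
    [0, 0.05, 0, 0, 0, 0, 1],
    [0, 0.05, 0, 0, 0, 0, 1],
    [0, 0, 0, 0, 0, -0.1793, 1],
    [0, 0, 0, 0, 0, -0.1793, 1],
  ],
)

```text
t: 4.03
tcp_pos: [0.4356, -0.2162, 0.1439]
tool_rot: [0.987, 0.162, 0.0, 0.0]
force: [-0.5, 0.4, -2.0]
finger_gap: 0.266
gripper_force: 48.8
```

apply_moves(
  plan=[
    [0, 0, 0, 0, 0, -0.1793, 1],
    [0, 0, 0, 0, 0, -0.1793, 1],
    [0, 0, 0, 0, 0, -0.1793, 1],
    [0, 0, 0, 0, 0, -0.1793, 1],
    [0, 0, 0, 0, 0, -0.1793, 1],
    [0, 0, 0, 0, 0, -0.1793, 1],
    [0, 0, 0, 0, 0, -0.1793, 1],
    [0, 0, 0, 0, 0, -0.1793, 1],
  ],
)

```text
t: 5.03
tcp_pos: [0.4358, -0.2152, 0.1439]
tool_rot: [0.637, 0.771, 0.0, 0.0]
force: [0.5, -0.1, -1.2]
finger_gap: 0.264
gripper_force: 48.8
```

apply_moves(
  plan=[
    [0, 0, 0, 0, 0, -0.1793, 1],
    [0, 0, 0, 0, 0, -0.1793, 1],
    [0, 0, 0, 0, 0, -0.1793, 1],
    [0, 0, 0, 0, 0, -0.1793, 1],
    [0, 0, 0, 0, 0, -0.1793, 1],
    [0, 0, 0, 0, 0, -0.1793, 1],
    [0, 0, 0, 0, 0, -0.1793, 1],
    [0, 0, 0, 0, 0, -0.1793, 1],
  ],
)

```text
t: 6.02
tcp_pos: [0.4358, -0.2152, 0.1439]
tool_rot: [-0.027, 1.0, -0.0, 0.0]
force: [-0.6, -0.6, -1.0]
finger_gap: 0.266
gripper_force: 48.8
```

```bash
python3 - <<'E'
from h import *
s=sense(); print(s["t"],s["tcp_pos"],s["finger_gap"],s["q"],Ro.from_quat(s["tool_rot"]).as_euler("ZYX"))
go([.4357,-.2176,.025],down(math.pi+.047))
t=snapshot("top")[...,::-1].copy(); cv2.imwrite("pics/top2.png",t); cv2.imwrite("pics/t2.png",crop(t,240,400,150,270,5))
E
```

```text
6.025 [ 0.43581484 -0.21523237  0.1439315 ] 0.26578950150191316 [-6.89105042e-01  4.80755423e-01  1.86166127e+00 -3.87066194e-05
  7.98833634e-01 -2.31369598e+00] [-3.08777101e+00  2.33361001e-04 -3.14134066e+00]
turn 1 x [-0.0003  0.0002  0.0068]
shift 3 x [ 0.0001 -0.0008  0.0396]
```

View pics/t2.png

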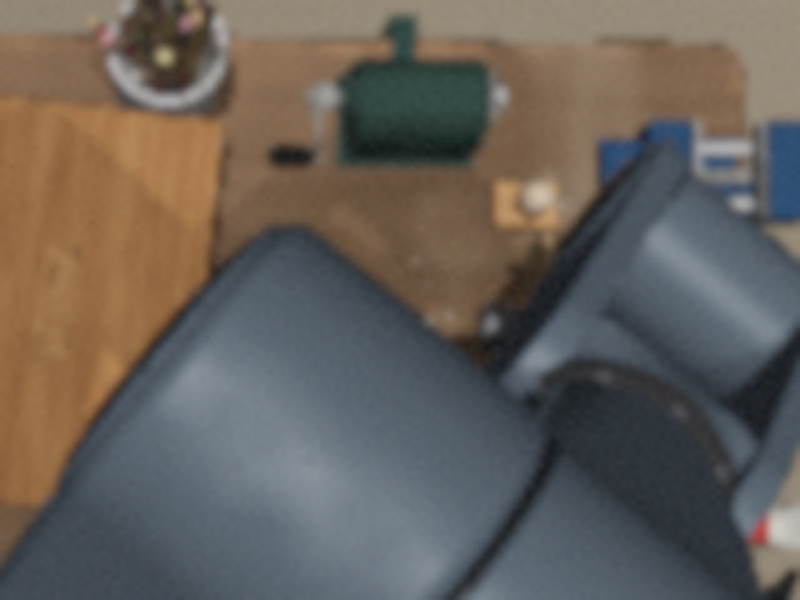

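The arm hides the wedges from the top (only the stamp at (525,205) is seen), so I rely on the earlier fix. Lowering wedge_b.

apply_moves(
  plan=[
    [0, 0.0024, 0.04, 0, 0, 0.0068, 1],
    [0, 0, 0.04, 0, 0, 0, 1],
    [0, 0, 0.03, 0, 0, 0, 1],
    [0, 0, 0.009, 0, 0, 0, 1],
    [0, 0, 0, 0, 0, 0, 1],
  ],
)

```text
t: 6.7
tcp_pos: [0.4361, -0.2131, 0.0245]
tool_rot: [-0.02, 1.0, 0.0, -0.0]
force: [0.4, 0.6, -1.8]
finger_gap: 0.266
gripper_force: 48.8
```

```bash
python3 - <<'E'
from h import *
s=sense(); print(s["t"],s["tcp_pos"],s["finger_gap"],s["force"])
t=snapshot("side")[...,::-1].copy(); cv2.imwrite("pics/s3.png",crop(t,200,340,200,340,4))
E
```

```text
6.7 [ 0.43605882 -0.21312596  0.02448505] 0.2658412374906778 [ 0.38566566  0.59439912 -1.7515502 ]
```

View pics/s3.png

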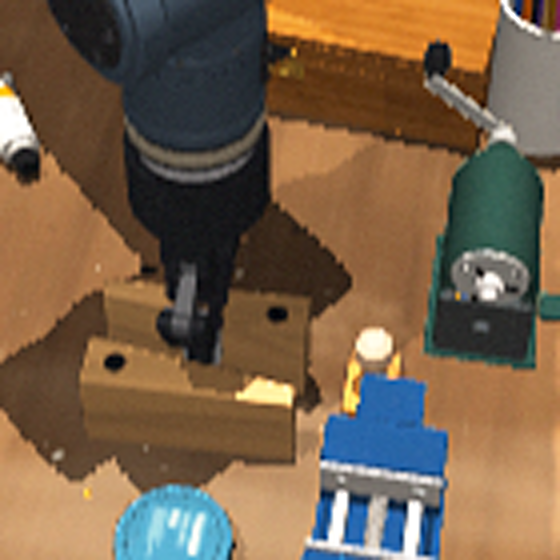

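Wedge_b stands beside wedge_a with opposite dots ((115,360) and (278,313)); the gap is somewhat wide, so slide 6 mm nearer, then release slightly and rise.

apply_moves(
  plan=[
    [0, -0.003, 0, 0, 0, 0, 1],
    [0, -0.003, 0, 0, 0, 0, 1],
    [0, 0, 0, 0, 0, 0, 0.34],
    [0, 0, 0, 0, 0, 0, 0.34],
    [0, 0, -0.03, 0, 0, 0, 0.34],
    [0, 0, -0.05, 0, 0, 0, 0.34],
    [0, 0, -0.05, 0, 0, 0, -1],
    [0, 0, -0.05, 0, 0, 0, -1],
  ],
)

```text
t: 7.75
tcp_pos: [0.4359, -0.2187, 0.2059]
tool_rot: [-0.02, 1.0, 0.0, -0.0]
force: [0.1, -0.9, -0.6]
finger_gap: 0.746
gripper_force: 0.0
```

```bash
python3 - <<'E'
from h import *
s=sense(); print(s["t"],s["tcp_pos"],s["finger_gap"])
t=snapshot("side")[...,::-1].copy(); cv2.imwrite("pics/side4.png",t);cv2.imwrite("pics/s4.png",crop(t,210,290,260,320,8))
E
```

```text
7.75 [ 0.43587406 -0.21874082  0.20591536] 0.7455933529432593
```

View pics/s4.png

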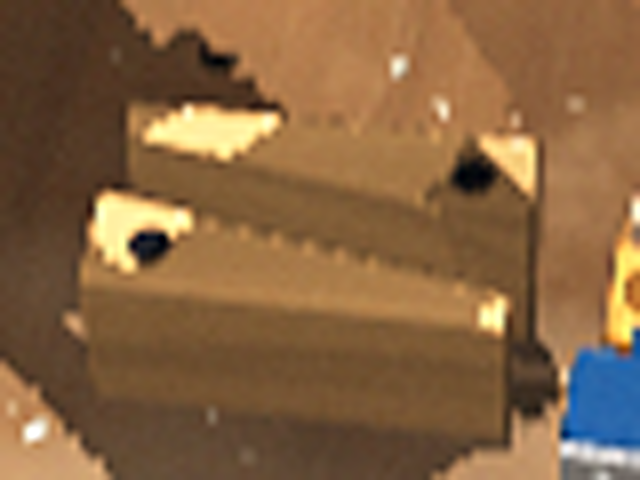

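Wedge tops in the crop: A from (88,275)/(100,190) at the thick end to (506,325)/(510,297); B from (130,103)/(130,168) to (537,137)/(535,200). Localising these on z=0.056.

```bash
python3 - <<'E'
from h import *
np.set_printoptions(precision=4,suppress=True)
for n,p in dict(A_thick_out=(88,272),A_thick_in=(100,190),A_thin_out=(506,327),A_thin_in=(510,297),Adot=(150,245),B_thin_out=(130,103),B_thin_in=(130,170),B_thick_out=(537,137),B_thick_in=(535,205),Bdot=(474,172)).items():
    print(n,ray("side",(np.array(p)+.5)/8-.5+[210,260],.056)[0])
E
```

```text
A_thick_out [ 0.3784 -0.2742  0.056 ]
A_thick_in [ 0.3744 -0.2472  0.056 ]
A_thin_out [ 0.4949 -0.2721  0.056 ]
A_thin_in [ 0.4944 -0.2625  0.056 ]
Adot [ 0.393  -0.2627  0.056 ]
B_thin_out [ 0.3748 -0.2162  0.056 ]
B_thin_in [ 0.3809 -0.2391  0.056 ]
B_thick_out [ 0.4929 -0.2082  0.056 ]
B_thick_in [ 0.4961 -0.2314  0.056 ]
Bdot [ 0.4772 -0.2232  0.056 ]
```

apply_moves(
  plan=[
    [0, -0.024, 0, 0, 0, 0, -1],
    [0, 0, 0.05, 0, 0, 0, -1],
    [0, 0, 0.05, 0, 0, 0, -1],
    [0, 0, 0.035, 0, 0, 0, -1],
    [0, 0, 0.01, 0, 0, 0, -1],
  ],
)

```text
t: 8.43
tcp_pos: [0.4352, -0.2425, 0.0559]
tool_rot: [-0.02, 1.0, 0.002, -0.003]
force: [-0.4, 0.4, 0.6]
finger_gap: 1.001
gripper_force: 0.0
```

```bash
python3 - <<'E'
from h import *
s=sense(); print(s["t"],s["tcp_pos"],s["finger_gap"],s["force"])
t=snapshot("side")[...,::-1].copy(); cv2.imwrite("pics/s5.png",crop(t,200,300,240,330,6))
E
```

```text
8.425 [ 0.43522175 -0.24249551  0.05591243] 1.0007325389657156 [-0.38128433  0.39445699  0.62797103]
```

View pics/s5.png

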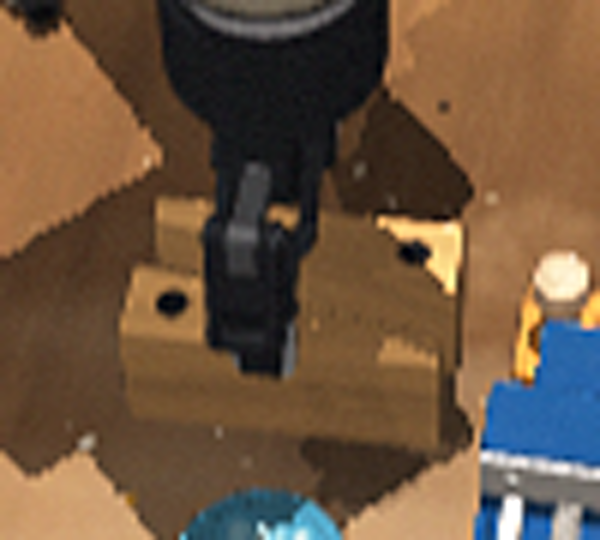

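The near finger (tip ~(262,372)) hangs outside wedge_a's straight face; the far one is behind wedge_b. Going down.

apply_moves(
  plan=[
    [0, 0, 0.01, 0, 0, 0, -1],
    [0, 0, 0.011, 0, 0, 0, -1],
    [0, 0, 0.011, 0, 0, 0, -1],
  ],
)

```text
t: 8.85
tcp_pos: [0.4377, -0.2435, 0.0274]
tool_rot: [-0.021, 1.0, -0.001, 0.001]
force: [0.5, 0.1, -0.5]
finger_gap: 1.001
gripper_force: 0.0
```

apply_moves(
  plan=[
    [0, 0, 0, 0, 0, 0, -0.4],
    [0, 0, 0, 0, 0, 0, -0.1],
    [0, 0, 0, 0, 0, 0, 0.2],
    [0, 0, 0, 0, 0, 0, 0.5],
    [0, 0, 0, 0, 0, 0, 1],
    [0, 0, 0, 0, 0, 0, 1],
    [0, 0, 0, 0, 0, 0, 1],
    [0, 0, 0, 0, 0, 0, 1],
  ],
  force=80,
)

```text
t: 9.85
tcp_pos: [0.4377, -0.2436, 0.028]
tool_rot: [-0.021, 1.0, -0.001, 0.001]
force: [0.5, -0.0, 5.5]
finger_gap: 0.5
gripper_force: 82.5
```

```bash
cat >> h.py <<'E'
def dot(im,x0,x1,y0,y1,k=8):
    g=cv2.cvtColor(crop(im,x0,x1,y0,y1,k),cv2.COLOR_BGR2GRAY); bh=cv2.morphologyEx(g,cv2.MORPH_BLACKHAT,cv2.getStructuringElement(2,(61,61)))
    n,l,st,ce=cv2.connectedComponentsWithStats((bh>.6*bh.max()).astype(np.uint8)); i=1+st[1:,4].argmax()
    return (ce[i]+.5)/k-.5+[x0,y0], st[i,4]/k/k, bh.max()
E
python3 - <<'E'
from h import *
s0=cv2.imread("pics/side0.png"); s4=cv2.imread("pics/side4.png")
t=snapshot("side")[...,::-1].copy(); cv2.imwrite("pics/side6.png",t)
for n,im,w in(("A0",s0,(222,236,284,297)),("B0",s0,(243,255,222,231)),("A4",s4,(222,236,284,297)),("B4",s4,(262,275,276,287)),("A6",t,(220,236,282,298)),("B6",t,(261,277,274,292))):
    p,a,b=dot(im,*w); print(n,p,round(a,1),b,ray("side",p,.056)[0,:2])
    
E
```

```text
A0 [228.20479969 290.1151795 ] 15.0 226 [ 0.39269294 -0.262561  ]
B0 [249.46244856 226.5617284 ] 7.6 220 [ 0.3969607  -0.06216713]
A4 [227.59801136 289.54602273] 6.9 232 [ 0.39098086 -0.26132628]
B4 [268.71178668 281.53498641] 11.5 126 [ 0.47723697 -0.22456042]
A6 [229.4411802  287.27950508] 15.4 143 [ 0.39349    -0.25476984]
B6 [276.10127005 283.88001337] 2.9 222 [ 0.49481755 -0.22805895]
```

```bash
python3 - <<'E'
from h import *
t=cv2.imread("pics/side6.png")
for w in((262,274,277,290),(263,273,278,288),(264,273,279,290)):
    p,a,b=dot(t,*w); print(p,round(a,1),b,ray("side",p,.056)[0,:2])
g=cv2.cvtColor(t,cv2.COLOR_BGR2GRAY); print(g[276:294,260:280])
E
```

```text
[267.35057773 286.25275735] 14.9 98 [ 0.47651492 -0.2377243 ]
[267.31938073 286.09088303] 13.6 93 [ 0.4763671  -0.23730699]
[267.42477876 286.20243363] 7.1 144 [ 0.47665453 -0.23756275]
[[ 41  46  45  46  45  60  41  41  41  44  43  47  46  41  42  43  46  46
   43  43]
 [ 46  49  46  43  46  80  84  42  44  45  42  45  44  46  41  43  42  44
   46  44]
 [ 41  46  44  50  44  70  87  43  42  46  44  49  49  43  42  40  46  43
   44  47]
 [ 42  44  48  46  50  45  47  46  48  45  45  50  46  48  42  45  47  43
   47  50]
 [ 62  55  52  51  50  41  45  47  48  43  46  39  40  42  42  44  46  50
   50  53]
 [ 88  83  79  80  77  71  70  85  67  62 141  72  62  67  29  40  41  49
   52  56]
 [ 93  91  94  95  93  94  94 100  83  88 148 189 183 180 169 192  47  46
   48  50]
 [ 88  89  88  93  88  88  91  88  89  86  83 186 225 222 221 236  45  38
   41 100]
 [ 83  88  86  89  86  90  66  62  62  72  84  76 175 215 214 224  38  87
   92 134]
 [ 85  84  86  86  85  61  31  10   8  32  69  85  72 169 216 186  37 123
  126 129]
 [ 85  85  87  87  88  20  11  10  11   8  47  89  83  75 176 163  63 116
  124 131]
 [ 83  84  84  86  90  32   9   9   8  11  57  92  88  88  86 172  86 115
  124 131]
 [ 85  89  84  88  92  70  46  49  28  64  85  94  95  92  92  96  87 113
  123 124]
 [ 86  89  89  92  95  96  87  88  72  97  99  94  95  93  96  65  84 110
  119 122]
 [ 88  89  89  93  95  93  93  97  95  95  95  95  97  94  97  64  84 113
  113 118]
 [ 87  82  90  97  90  85  88  89  90  88  92  91  94  94  94  64  86 117
  117 114]
 [ 92  94  92 101  94  89  92  95  89  83  80  86  87  86  88  58  96 120
  114 111]
 [ 94  91  91  91  90  92  90 102  93  86  82  96  89  83  76  62  99 120
  113 115]]
```

The dots show wedge_b about 7 mm out of flush toward the robot. I'll release slightly and push its thin end flush with the closed fingers, then pinch again.

apply_moves(
  plan=[
    [0, 0, 0, 0, 0, 0, -0.16],
    [0, 0, 0, 0, 0, 0, -0.16],
    [0, 0, -0.045, 0, 0, 0, -0.16],
    [0, 0, -0.045, 0, 0, 0, 1],
    [0.047, 0.006, 0, 0, 0, 0, 1],
    [0.048, 0.0054, 0, 0, 0, 0, 1],
    [0, 0, 0.045, 0, 0, 0, 1],
    [0, 0, 0.05, 0, 0, 0, 1],
  ],
)

```text
t: 10.9
tcp_pos: [0.3423, -0.2368, 0.0223]
tool_rot: [-0.02, 1.0, -0.002, 0.001]
force: [0.8, -0.1, 0.3]
finger_gap: -0.0
gripper_force: 0.0
```

apply_moves(
  plan=[
    [0, 0, 0, 0, 0, 0, 1],
    [-0.006, 0, 0, 0, 0, 0, 1],
    [-0.006, 0, 0, 0, 0, 0, 1],
    [-0.006, 0, 0, 0, 0, 0, 1],
    [-0.003, 0, 0, 0, 0, 0, 1],
    [-0.003, 0, 0, 0, 0, 0, 1],
    [0, 0, 0, 0, 0, 0, 1],
  ],
)

```text
t: 11.78
tcp_pos: [0.366, -0.2346, 0.0225]
tool_rot: [-0.021, 1.0, -0.0, 0.0]
force: [0.3, 0.0, -0.1]
finger_gap: 0.001
gripper_force: 0.0
```

```bash
cat >> h.py <<'E'
def dots(im):
    A=dot(im,220,238,280,298)[0]
    g=cv2.cvtColor(im,cv2.COLOR_BGR2GRAY)
    B=dot(im,262,275,279,290)[0]
    a,b=ray("side",A,.056)[0,:2],ray("side",B,.056)[0,:2]; print("A",a,"B",b,"sep",b-a)
E
python3 - <<'E'
from h import *
s=sense(); print(s["t"],s["tcp_pos"],s["finger_gap"],s["force"])
t=snapshot("side")[...,::-1].copy(); cv2.imwrite("pics/side7.png",t); dots(t)
E
```

```text
11.775 [ 0.36600487 -0.23458951  0.02245236] 0.0008174429920806837 [ 0.32393882  0.04272367 -0.11616506]
A [ 0.3940153  -0.25476281] B [ 0.47760111 -0.23736444] sep [0.08358581 0.01739837]
```

apply_moves(
  plan=[
    [-0.003, 0, 0, 0, 0, 0, 1],
    [-0.003, 0, 0, 0, 0, 0, 1],
    [0, 0, 0, 0, 0, 0, 1],
  ],
)

```text
t: 12.2
tcp_pos: [0.372, -0.2343, 0.0222]
tool_rot: [-0.021, 1.0, 0.0, 0.0]
force: [-1.5, 1.2, -0.1]
finger_gap: -0.0
gripper_force: 0.4
```

```bash
python3 - <<'E'
from h import *
s=sense(); print(s["t"],s["tcp_pos"],s["finger_gap"],s["force"])
t=snapshot("side")[...,::-1].copy(); cv2.imwrite("pics/side8.png",t); dots(t)
E
```

```text
12.2 [ 0.37200387 -0.23433332  0.02218944] -0.00026829767441864606 [-1.47890057  1.24531635 -0.05704858]
A [ 0.39953511 -0.25517608] B [ 0.47754162 -0.21934913] sep [0.07800652 0.03582695]
```

```bash
python3 - <<'E'
from h import *
for f in(6,7,8):
    t=cv2.imread(f"pics/side{f}.png"); g=cv2.cvtColor(t,cv2.COLOR_BGR2GRAY)
    print(f);print(g[277:292,256:282])
E
```

```text
6
[[ 48  38  42  38  46  49  46  43  46  80  84  42  44  45  42  45  44  46
   41  43  42  44  46  44  47  51]
 [ 49  39  39  37  41  46  44  50  44  70  87  43  42  46  44  49  49  43
   42  40  46  43  44  47  49  52]
 [ 44  35  37  38  42  44  48  46  50  45  47  46  48  45  45  50  46  48
   42  45  47  43  47  50  50  48]
 [ 70  80  75  59  62  55  52  51  50  41  45  47  48  43  46  39  40  42
   42  44  46  50  50  53  50  51]
 [ 96  99  95  87  88  83  79  80  77  71  70  85  67  62 141  72  62  67
   29  40  41  49  52  56  48  43]
 [ 91  87  88  92  93  91  94  95  93  94  94 100  83  88 148 189 183 180
  169 192  47  46  48  50  45 101]
 [ 93  90  88  87  88  89  88  93  88  88  91  88  89  86  83 186 225 222
  221 236  45  38  41 100  96 142]
 [ 87  88  82  86  83  88  86  89  86  90  66  62  62  72  84  76 175 215
  214 224  38  87  92 134 129 134]
 [ 88  84  86  87  85  84  86  86  85  61  31  10   8  32  69  85  72 169
  216 186  37 123 126 129 132 133]
 [ 91  85  88  84  85  85  87  87  88  20  11  10  11   8  47  89  83  75
  176 163  63 116 124 131 134 133]
 [ 85  8
[... 3113 characters left out ...]
61 151 208
  230 228 227 229 233  77 125 129]
 [210 114 199 234 231 229 228 227 227 227 227 232 100  28  31  34  26 108
  232 228 227 231 224  79 130 145]
 [240 195 233 231 230 227 227 226 226 226 226 231  98  24  32  31  27 153
  236 232 232 236 197  90 148 158]
 [203 209 226 231 231 231 228 227 226 226 229 234 213 153  62  55 108 231
  239 235 235 239 138 109 152 151]
 [100 116 163 186 200 209 200 232 238 230 233 236 238 231 205 204 217 239
  236 235 235 246  78 122 147 138]
 [198 187 160 128 110 125 107 196 219 224 234 238 240 239 239 239 238 237
  236 236 237 247  51 119 142 137]
 [233 234 228 214 200 212 162 100  88 149 185 206 217 213 235 236 239 235
  235 236 237 246  42 114 137 133]]
```

```bash
cat >> h.py <<'E'
def dots(im,ly=None):
    A=dot(im,222,238,283,298); B=dot(im,263,278,284,290)
    a,b=ray("side",A[0],.056)[0,:2],ray("side",B[0],.056)[0,:2]; print("A",A[0],a,"B",B[0],b,"sep",np.linalg.norm(b-a),b-a)
E
python3 - <<'E'
from h import *
for f in(6,7,8): dots(cv2.imread(f"pics/side{f}.png"))
t=cv2.imread("pics/top0.png")
for n,w in(("A",(354,366,226,237)),("B",(293,304,225,235))):
    p,a,b=dot(t,*w); print(n,p,a,ray("top",p,.056)[0])
E
```

```text
A [229.4634009  287.29047798] [ 0.39354631 -0.25478999] B [276.30271084 284.40286145] [ 0.49549857 -0.22938586] sep 0.1050696570685432 [0.10195226 0.02540413]
A [229.67052938 287.31009372] [ 0.3940153  -0.25476281] B [267.85376214 286.19205097] [ 0.47759829 -0.23737239] sep 0.0853729624412711 [0.08358299 0.01739042]
A [222.77840909 286.31488732] [ 0.37814673 -0.25477624] B [270.42349885 286.477194  ] [ 0.48341674 -0.23715306] sep 0.10673495831886468 [0.10527001 0.01762318]
A [354.07717311 229.62397845] 10.515625 [ 0.4022327  -0.24457961  0.056     ]
B [303.04698905 230.12294708] 8.5625 [ 0.39928714 -0.07773943  0.056     ]
```

apply_moves(
  plan=[
    [0.01, 0, 0, 0, 0, 0, 1],
    [0, 0, -0.045, 0, 0, 0, -0.6],
    [0, 0, -0.055, 0, 0, 0, -0.6],
    [-0.041, -0.0065, 0, 0, 0, 0, -0.6],
    [-0.0406, -0.0065, 0, 0, 0, 0, -0.6],
    [0, 0, 0.04, 0, 0, 0, -0.6],
    [0, 0, 0.035, 0, 0, 0, -0.6],
    [0, 0, 0.022, 0, 0, 0, -0.6],
  ],
)

```text
t: 13.25
tcp_pos: [0.443, -0.2441, 0.0237]
tool_rot: [-0.02, 1.0, 0.001, -0.001]
force: [-0.5, -0.4, 1.0]
finger_gap: 0.799
gripper_force: 0.0
```

apply_moves(
  plan=[
    [0, 0, 0, 0, 0, 0, -0.2],
    [0, 0, 0, 0, 0, 0, 0.05],
    [0, 0, 0, 0, 0, 0, 1],
    [0, 0, 0, 0, 0, 0, 1],
    [0, 0, 0, 0, 0, 0, 1],
  ],
  force=80,
)

```text
t: 13.88
tcp_pos: [0.4441, -0.2445, 0.0257]
tool_rot: [-0.021, 1.0, -0.0, 0.0]
force: [-0.7, 0.8, -2.4]
finger_gap: 0.501
gripper_force: 81.2
```

```bash
python3 - <<'E'
from h import *
s=sense(); print(s["t"],s["tcp_pos"],s["finger_gap"],s["force"],Ro.from_quat(s["tool_rot"]).as_euler("ZYX"))
t=snapshot("side")[...,::-1].copy(); cv2.imwrite("pics/side9.png",t)
g=cv2.cvtColor(t,cv2.COLOR_BGR2GRAY); print(g[282:292,224:240]);print(g[280:292,262:284])
E
```

```text
13.875 [ 0.44408601 -0.24453692  0.02568333] 0.5014864391433451 [-0.72541492  0.75855315 -2.4115834 ] [-3.10053189e+00  5.73460156e-04 -3.14105909e+00]
[[ 60  58  81 116 110 142 125 121 119 134 134 140 138 138 136 136]
 [ 62  60 122 138 137 150 127 113 106 145 127 121 113 131 132 138]
 [ 60  59 148 144 137 138 141 138 142 151 129 121 113 126 121 122]
 [ 57  63 151 138 143 141 144 146 128 129 146 143 141 132 123 122]
 [ 60  92 143 138 141 142 126  99  76  73 104 140 138 127 128 133]
 [ 64 126 138 136 138 143  78   5  11  16  22 106 130 126 125 128]
 [ 64 149 129 129 129 135  19  16  19  18   9  78 129 126 129 129]
 [ 78 140 123 127 126 132  40  10  15   9  42 115 131 128 131 114]
 [104 128 127 129 128 132 101  91  66  90 104 132 131 130 133  91]
 [128 135 133 135 133 134 135 137 118 134 133 132 129 134 134  58]]
[[ 48  43  48  48  46  49  45  50  47  52  45  48  47  45  46  46  53  50
   51  51  48  44]
 [ 73  80  64  63  64  55  53  55  43  46  45  42  38  39  43  46  50  52
   52  51  45  99]
 [ 93  99  85  90  85  77  78  77  66  73  79  56 152 129  66  64  72  50
   49  45 100 137]
 [ 91  90  91  93  93  93  92  93  97  92 103  77 223 208 181 180 184  61
   99  97 134 133]
 [ 89  86  88  87  89  89  88  90  79  78  90  85 186 223 221 220 232  84
  133 137 130 124]
 [ 84  84  86  88  85  88  89  70  44  45  67  78  79 177 215 214 230  76
  132 132 125 123]
 [ 84  86  85  86  85  88  79  32   9   2  17  55  87  74 173 215 227  67
  138 136 131 125]
 [ 84  86  84  82  85  87  54   5  11  13  10  38  91  83  76 172 231  68
  138 135 135 126]
 [ 87  84  88  86  81  86  67  14  16  12   6  50  97  92  87  83 192  70
  129 127 126 125]
 [ 87  81  88  87  83  90  94  65  46  49  64  84  95  94  93  95  82  72
  131 122 124 121]
 [ 87  85  91  92  90  92  95  98  87  88  99  97  97  95  91  95  74  83
  121 118 116 120]
 [ 88  96  91  90  84  92  95  92  92  92  97  93  96  96  96  98  71  87
  118 116 118 114]]
```

```bash
python3 - <<'E'
from h import *
t=cv2.imread("pics/top0.png"); s=cv2.imread("pics/side0.png")
a=crop(t,166,206,184,246,9); b=crop(s,260,316,130,170,7)
c=np.zeros((558,360+392,3),np.uint8); c[:,:360]=a[:558]; c[:280,360:]=b; cv2.imwrite("pics/h.png",c)
E
```

```text
(no output)
```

View pics/h.png

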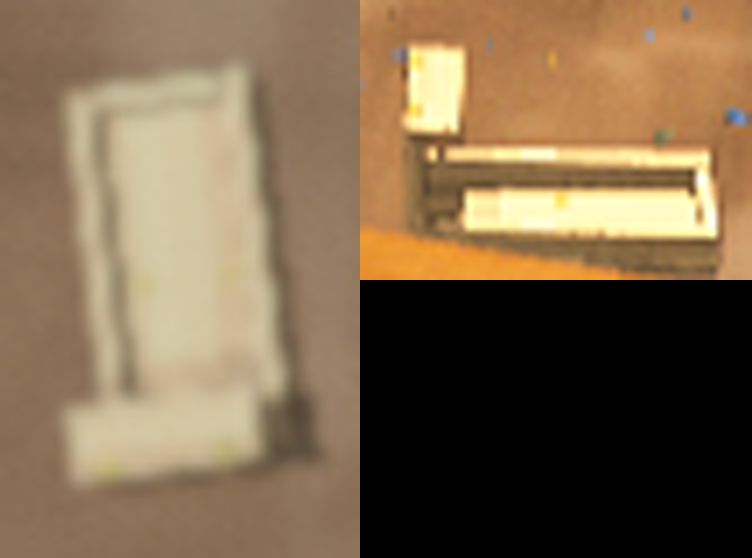

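Holder in the crop: rear corners (65,93),(247,68), side edges down to (103,398),(283,395), lip slab (65,405),(262,390),(268,462),(72,487).

```bash
python3 - <<'E'
from h import *
np.set_printoptions(precision=4,suppress=True)
T=lambda P,z:ray("top",(np.array(P,float)+.5)/9-.5+[166,184],z)[:,:2]
S=lambda P,z:ray("side",(np.array(P,float)+.5)/7-.5+[260,130],z)[:,:2]
r=T([(65,93),(247,68),(103,398),(283,395)],.023); l=T([(65,405),(262,390),(268,462),(72,487)],.081); print(r);print(l,l.mean(0))
an=lambda v:math.atan2(v[1],v[0])
print("yaw", an(r[0]-r[2]),an(r[1]-r[3]),an(r[0]-r[1])-math.pi/2,an(l[0]-l[1])-math.pi/2,an(l[3]-l[2])-math.pi/2,an(l[0]-l[3]),an(l[1]-l[2]))
print("rear",r[:2].mean(0)); print("side rear corners",S([(352,150),(357,235)],.022),"lip",S([(48,45),(104,45),(100,133),(44,133)],.081))
E
```

```text
[[0.5188 0.3568]
 [0.5289 0.2895]
 [0.4052 0.3392]
 [0.4069 0.2729]]
[[0.3999 0.3387]
 [0.4057 0.2696]
 [0.3803 0.2668]
 [0.371  0.3353]] [0.3892 0.3026]
yaw 0.15384171219808002 0.13501699124896674 0.14819515369326353 0.08443450599884761 0.13509236666118296 0.116427544275547 0.10924151566702542
rear [0.5238 0.3231]
side rear corners [[0.515  0.3587]
 [0.5243 0.2893]] lip [[0.3687 0.3335]
 [0.3948 0.3383]
 [0.4053 0.2654]
 [0.3803 0.2608]]
```

```bash
cat >> h.py <<'E'
C=np.array([.450,.312]);HY=.145
def tcp(Ox,Oz,th,h=.0257,yaw=HY,C=C):
    x=Ox-h*math.sin(th); return [C[0]+x*math.cos(yaw),C[1]+x*math.sin(yaw),.006+Oz+h*math.cos(th)],down(math.pi+yaw,-th)
E
python3 - <<'E'
from h import *
s=sense(); p=s["tcp_pos"].copy(); R0=Ro.from_quat(s["tool_rot"]); p[2]=.19
w=[tcp(.030,.155,0),tcp(.030,.155,.2),tcp(.030,.06,.2),tcp(.030,.017,.2),tcp(.005,.017,.2),tcp(.004,.013,.2)]
for P,R in w: print(np.round(P,4)); go(P,R,R0,p); p,R0=P,R
E
```

```text
[0.4797 0.3163 0.1867]
turn 1 x [-0.0004  0.0004 -0.1039]
shift 11 x [-0.0106  0.05    0.0003]
[0.4746 0.3156 0.1862]
turn 2 x [-0.  -0.1 -0. ]
shift 1 x [ 0.0051 -0.     -0.0005]
[0.4746 0.3156 0.0912]
shift 2 x [ 0.0094 -0.      0.0466]
[0.4746 0.3156 0.0482]
shift 1 x [ 0.0085 -0.      0.0421]
[0.4499 0.312  0.0482]
shift 1 x [ 0.0245  0.     -0.005 ]
[0.4489 0.3118 0.0442]
shift 1 x [ 0.0018 -0.      0.0037]
```

apply_moves(
  plan=[
    [0, 0, -0.025, 0, 0, 0, 1],
    [0, 0, -0.045, 0, 0, 0, 1],
    [0, 0, -0.045, 0, 0, 0, 1],
    [0, 0, -0.05, 0, 0, 0, 1],
  ],
)

```text
t: 14.42
tcp_pos: [0.4433, -0.2438, 0.1914]
tool_rot: [-0.021, 1.0, 0.001, -0.001]
force: [0.6, 0.1, -3.2]
finger_gap: 0.5
gripper_force: 82.1
```

apply_moves(
  plan=[
    [0, 0, 0, 0, 0, -0.1039, 1],
    [-0.005, 0.025, 0, 0, 0, 0, 1],
    [-0.0106, 0.05, 0, 0, 0, 0, 1],
    [-0.0106, 0.05, 0, 0, 0, 0, 1],
    [-0.0106, 0.05, 0, 0, 0, 0, 1],
    [-0.0106, 0.05, 0, 0, 0, 0, 1],
    [-0.0106, 0.05, 0, 0, 0, 0, 1],
    [-0.0106, 0.05, 0, 0, 0, 0, 1],
  ],
)

```text
t: 15.42
tcp_pos: [0.4644, 0.0888, 0.1904]
tool_rot: [-0.072, 0.997, -0.0, 0.0]
force: [0.7, 0.0, -2.2]
finger_gap: 0.504
gripper_force: 82.2
```

apply_moves(
  plan=[
    [-0.0106, 0.05, 0, 0, 0, 0, 1],
    [-0.0106, 0.05, 0, 0, 0, 0, 1],
    [-0.0106, 0.05, 0, 0, 0, 0, 1],
    [-0.0106, 0.05, 0, 0, 0, 0, 1],
    [-0.005, 0.025, 0, 0, 0, 0, 1],
    [0.005, 0, 0, 0, -0.1, 0, 1],
    [0, 0, 0, 0, -0.1, 0, 1],
    [0, 0, 0, 0, 0, 0, 1],
  ],
)

```text
t: 16.42
tcp_pos: [0.4712, 0.3153, 0.1895]
tool_rot: [-0.073, 0.993, 0.007, 0.097]
force: [-0.2, -0.1, -2.4]
finger_gap: 0.504
gripper_force: 82.2
```

```bash
python3 - <<'E'
from h import *
s=sense(); print(s["t"],s["tcp_pos"],s["finger_gap"],s["force"],Ro.from_quat(s["tool_rot"]).as_euler("ZYX"))
t=snapshot("side")[...,::-1].copy(); cv2.imwrite("pics/side10.png",t)
p,R0=None,None
for P,R in [tcp(.030,.06,.2),tcp(.030,.017,.2)]: go(P,R,R0,p); p,R0=P,R
# holder re-check: nothing moved, dots in view?
P,R=tcp(.030,.155,.2)
for q in [(-.0425,-.005),(.0425,.005)]:
    X=s["tcp_pos"]+Ro.from_quat(s["tool_rot"]).apply([-q[0],q[1],-.030]); print(px("side",X),px("top",X))
E
```

```text
16.425 [0.47117342 0.31526824 0.18952876] 0.504404703873814 [-0.18547949 -0.09168063 -2.39020382] [-2.99508406  0.19506052 -3.14040008]
shift 2 x [ 0.0091 -0.0001  0.0486]
shift 1 x [ 0.0085 -0.      0.0421]
[[282.57495564 106.169781  ]] [[174.19715442 217.67108288]]
[[310.44920433 100.04681833]] [[165.82845301 188.51953375]]
```

apply_moves(
  plan=[
    [0.006, 0, 0.0325, 0, -0.005, 0, 1],
    [0.006, 0, 0.0325, 0, 0, 0, 1],
    [0.006, 0, 0.0325, 0, 0, 0, 1],
    [0.0042, 0, 0.021, 0, 0, 0, 1],
    [0, 0, 0, 0, 0, 0, 1],
  ],
)

```text
t: 17.1
tcp_pos: [0.4768, 0.3156, 0.068]
tool_rot: [-0.072, 0.992, 0.007, 0.1]
force: [0.0, 1.0, -2.7]
finger_gap: 0.498
gripper_force: 82.2
```

```bash
python3 - <<'E'
from h import *
s=sense(); print(s["t"],s["tcp_pos"],s["finger_gap"],s["force"],Ro.from_quat(s["tool_rot"]).as_euler("ZYX"))
t=snapshot("side")[...,::-1].copy(); cv2.imwrite("pics/side11.png",t)
p,R0=None,None
for P,R in [tcp(.030,.017,.2),tcp(.005,.017,.2)]: go(P,R,R0,p); p,R0=P,R
# wood edges in side view: mask columns along the block's near upper edge
R=Ro.from_quat(s["tool_rot"])
for n,q in dict(liptop_R=(.06,-.022,-.030),liptop_L=(.06,.022,-.03),reartop_R=(-.06,-.022,-.03),rearbot_R=(-.06,-.022,.0257)).items():
    X=s["tcp_pos"]+R.apply(q); print(n,np.round(X,4),px("side",X),px("top",X))
u,v=px("side",[list(C+[0,0])+[.03]])[0]; 
g=cv2.cvtColor(t,cv2.COLOR_BGR2GRAY)
print(g[128:168:2,262:322:2])
E
```

```text
17.1 [0.47681458 0.31559001 0.06801853] 0.4979894393631452 [ 0.0099129   1.01040094 -2.74668911] [-2.99760241  0.20132981 -3.14055804]
turn 1 x [-0.0004  0.0041 -0.0009]
shift 1 x [ 0.0071 -0.      0.0201]
shift 1 x [ 0.0245  0.     -0.005 ]
liptop_R [0.4158 0.2846 0.0854] [[278.1029904  144.39930334]] [[189.74144204 223.58665077]]
liptop_L [0.4095 0.3281 0.0854] [[278.33133329 136.93675298]] [[175.88911438 225.46360429]]
reartop_R [0.5322 0.3014 0.1094] [[315.3797179  138.71386594]] [[183.81487504 186.00920881]]
rearbot_R [0.5432 0.303  0.0549] [[317.4840851  153.10619537]] [[187.09159283 185.31555194]]
[[151 144 133 136 130 124 114 120 120 118 116 114 119  11   9  60  25  26
    9 127 129 127 127 124 124 119 121 118 112 124]
 [141 139 128 127 123 121 122 117 122 121 119 116 117  45  30  94  52  33
   18 135 132 129 130 127 126 126 123 120 117 124]
 [131 108 118 120 121 117 120 119 125 113 112 112 112  67  15  38  31  17
   15 138 133 132 110 129 138 149 107 122 126 130]
 [127 119 115 120 118 111 109 100  99 100 101 101 102 105  15  34  32  16
   22 167 170 180 192 153 160 188  97 1
[... 1312 characters left out ...]
 74  76  77  74  82  78
   65  87  84  88  91  91 121  99  99 107 119 136]
 [137 136 125  97  98  96  94  95 100  76  78  69  97  73  86  97  93  95
  186 230 229 228 230  83 105  99 103 113 109 122]
 [139 140 103 103  82  82  82  95  92  96  96  97  98  97 101 100 101  98
   97  88  93  94  94  72 112 117 123 118 116 119]
 [111  55  82 111  97 138 133 134 130 132 136 110 111  98  98  96  97 100
  102  96  95 106 126 126 139  42  40 124 127 130]
 [129 121 157 143 137 127 111 104 104 103 106 103 100  99 100 101 103  98
   98 102  94  94 103  95 105  51  43 135 131 133]
 [155 156 156 158 159 159 156 156 155 136 129 129 104  96  95  89  92  96
   91  94 102  98 104 108 120  46  64 136 144 147]]
```

apply_moves(
  plan=[
    [0.002, 0, 0.0097, 0, 0, 0, 1],
    [0.002, 0, 0.0097, 0, 0, 0, 1],
    [0, 0, 0, 0, 0, 0, 1],
  ],
)

```text
t: 17.52
tcp_pos: [0.4761, 0.3159, 0.0494]
tool_rot: [-0.072, 0.992, 0.007, 0.101]
force: [-0.2, -0.1, -2.5]
finger_gap: 0.499
gripper_force: 82.2
```

```bash
python3 - <<'E'
from h import *
s=sense(); print(s["t"],s["tcp_pos"],s["finger_gap"],s["force"],s["ft_torque"])
go(*tcp(.005,.017,.2),step=.007)
E
```

```text
17.525 [0.47607301 0.31594979 0.04937057] 0.49947831503376094 [-0.21065099 -0.07588257 -2.52970847] [-0.04599522  0.17379    -0.0855078 ]
shift 4 x [ 0.0065 -0.     -0.001 ]
```

No contact, and the dipped end is already between the side walls. Sliding under the lip.

apply_moves(
  plan=[
    [0.0065, 0, -0.001, 0, 0, 0, 1],
    [0.0065, 0, -0.001, 0, 0, 0, 1],
    [0.0065, 0, -0.001, 0, 0, 0, 1],
    [0.0055, 0, -0.001, 0, 0, 0, 1],
    [0, 0, 0, 0, 0, 0, 1],
  ],
)

```text
t: 18.15
tcp_pos: [0.4508, 0.3124, 0.0488]
tool_rot: [-0.072, 0.992, 0.007, 0.102]
force: [0.6, -0.5, -2.3]
finger_gap: 0.498
gripper_force: 82.2
```

```bash
python3 - <<'E'
from h import *
s=sense(); print(s["t"],s["tcp_pos"],s["finger_gap"],s["force"],s["ft_torque"])
p,R0=None,None
for P,R in [tcp(.005,.014,.2),tcp(.004,.009,.12),tcp(.003,.0055,.06),tcp(.002,.001,0)]: go(P,R,R0,p); p,R0=P,R
E
```

```text
18.15 [0.45075009 0.31242388 0.04879509] 0.4981586583821538 [ 0.64958445 -0.52857672 -2.28782597] [-0.03236611  0.16675888  0.01340428]
turn 1 x [-0.0002  0.0043  0.0004]
shift 1 x [ 0.0016 -0.0003  0.0034]
turn 1 x [0.   0.08 0.  ]
shift 1 x [-0.0005  0.      0.0048]
turn 1 x [0.   0.06 0.  ]
shift 1 x [-0.0003  0.      0.0034]
turn 1 x [0.   0.06 0.  ]
shift 1 x [-0.0005 -0.      0.0045]
```

apply_moves(
  plan=[
    [0.001, 0, 0.0034, 0, 0.004, 0, 1],
    [0, 0, 0.0024, 0, 0.04, 0, 1],
    [-0.0005, 0, 0.0024, 0, 0.04, 0, 1],
    [0, 0, 0.0034, 0, 0.06, 0, 1],
    [0, 0, 0, 0, 0, 0, 1],
  ],
)

```text
t: 18.77
tcp_pos: [0.4538, 0.3127, 0.0368]
tool_rot: [-0.072, 0.997, 0.002, 0.031]
force: [-0.8, 0.3, -3.4]
finger_gap: 0.502
gripper_force: 82.3
```

```bash
python3 - <<'E'
from h import *
s=sense(); print(s["t"],s["tcp_pos"],s["finger_gap"],s["force"],s["ft_torque"])
go(*tcp(.002,.001,0),step=.007)
E
```

```text
18.775 [0.45383547 0.31273648 0.03681476] 0.5018284611757416 [-0.80781065  0.26618346 -3.42242009] [-0.04419667  0.09344467 -0.03795441]
turn 1 x [ 0.0001  0.0616 -0.0009]
shift 1 x [ 0.0019 -0.0002  0.0041]
```

apply_moves(
  plan=[
    [0.0035, 0, 0, 0, 0, 0, 1],
    [0, 0, 0.002, 0, 0.03, 0, 1],
    [0, 0, 0.0018, 0, 0.031, 0, 1],
    [0, 0, 0, 0, 0, 0, 1],
  ],
)

```text
t: 19.27
tcp_pos: [0.45, 0.3123, 0.0333]
tool_rot: [-0.072, 0.997, 0.0, 0.001]
force: [-0.2, 0.5, -2.5]
finger_gap: 0.499
gripper_force: 82.2
```

```bash
python3 - <<'E'
from h import *
s=sense(); print(s["t"],s["tcp_pos"],s["finger_gap"],s["force"],s["ft_torque"])
go(*tcp(.002,.000,0),step=.007)
E
```

```text
19.275 [0.45000762 0.31231718 0.03327814] 0.4992229064095316 [-0.16863704  0.53696038 -2.54275708] [-0.05064517  0.00248001 -0.01684488]
shift 1 x [-0.0019 -0.0003  0.0016]
```

Level, about 1.5 mm above the floor and free. Setting down.

apply_moves(
  plan=[
    [0, 0, 0.0012, 0, 0, 0, 1],
    [0, 0, 0.001, 0, 0, 0, 1],
    [0, 0, 0, 0, 0, 0, 1],
  ],
)

```text
t: 19.65
tcp_pos: [0.4492, 0.3122, 0.0314]
tool_rot: [-0.072, 0.997, -0.0, -0.0]
force: [-1.8, -1.3, 1.3]
finger_gap: 0.5
gripper_force: 83.0
```

apply_moves(
  plan=[
    [0, 0, 0, 0, 0, 0, -0.05],
    [0, 0, 0, 0, 0, 0, -0.25],
    [0, 0, 0, 0, 0, 0, -0.25],
    [0, 0, -0.02, 0, 0, 0, -0.25],
    [0, 0, -0.04, 0, 0, 0, -0.25],
    [0, 0, -0.05, 0, 0, 0, -0.25],
    [0, 0, -0.05, 0, 0, 0, -0.25],
    [0, 0, -0.05, 0, 0, 0, -0.25],
  ],
)

```text
t: 20.65
tcp_pos: [0.4495, 0.3121, 0.2426]
tool_rot: [-0.072, 0.997, 0.0, 0.0]
force: [-0.2, 0.2, -0.0]
finger_gap: 0.623
gripper_force: 0.0
```

apply_moves(
  plan=[
    [0, -0.055, 0, 0, 0, 0, -0.25],
    [0, -0.055, 0, 0, 0, 0, -0.25],
    [0, -0.055, 0, 0, 0, 0, -0.25],
    [0, -0.055, 0, 0, 0, 0, -0.25],
    [0, -0.055, 0, 0, 0, 0, -0.25],
    [0, -0.055, 0, 0, 0, 0, -0.25],
    [0, 0, 0, 0, 0, 0, -0.25],
  ],
)

```text
t: 21.52
tcp_pos: [0.4984, -0.018, 0.2411]
tool_rot: [-0.069, 0.998, -0.001, 0.001]
force: [0.3, 1.2, -0.1]
finger_gap: 0.626
gripper_force: 0.0
```

```bash
python3 - <<'E'
from h import *
s=sense(); print(s["t"],s["tcp_pos"])
t=snapshot("top")[...,::-1].copy(); cv2.imwrite("pics/top12.png",t)
u=snapshot("side")[...,::-1].copy(); cv2.imwrite("pics/side12.png",u)
H=Ro.from_euler("z",HY)
for n,im in(("top",t),("side",u)):
    for q in((-.0425,-.005),(-.0425,.005),(.0425,-.005),(.0425,.005)):
        X=np.r_[C,.062]+H.apply([*q,0]); a,b=px(n,X)[0].round().astype(int)
        p,ar,st=dot(im,a-7,a+8,b-6,b+7); w=ray(n,p,.062)[0]-np.r_[C,.062]; print(n,q,st,round(ar,1),H.inv().apply(w)[:2].round(4))
E
```

```text
21.525 [ 0.49842298 -0.01799874  0.24114439]
top (-0.0425, -0.005) 91 9.9 [-0.0317 -0.0274]
top (-0.0425, 0.005) 65 5.2 [-0.0409 -0.0095]
top (0.0425, -0.005) 92 12.0 [ 0.0373 -0.0267]
top (0.0425, 0.005) 78 6.3 [0.0326 0.0287]
side (-0.0425, -0.005) 197 15.6 [-0.0321 -0.0343]
side (-0.0425, 0.005) 197 6.7 [-0.048  -0.0103]
side (0.0425, -0.005) 210 6.6 [ 0.0493 -0.037 ]
side (0.0425, 0.005) 210 3.9 [ 0.0578 -0.0091]
```

```bash
python3 - <<'E'
from h import *
np.set_printoptions(linewidth=220)
H=Ro.from_euler("z",HY)
for n in("top","side"):
    im=cv2.imread(f"pics/{n}12.png"); g=cv2.cvtColor(im,cv2.COLOR_BGR2GRAY)
    for q in((-.0425,-.009),(.0425,.009)):
        a,b=px(n,np.r_[C,.062]+H.apply([*q,0]))[0]; i,j=int(round(a)),int(round(b)); print(n,q,round(a,1),round(b,1)); print(g[j-5:j+6,i-8:i+9])
P={}
for q in((-60,-22,56),(60,-22,56),(60,-22,0),(60,22,56),(-60,22,56)): print(q,px("side",np.r_[C,.006]+H.apply(np.array(q)/1e3)).round(1))
print(cv2.cvtColor(cv2.imread("pics/side12.png"),6)[140:172,300:322])
E
```

```text
top (-0.0425, -0.009) 187.3 226.0
[[163 161 160 152 137 139 151 154 155 157 158 151 122  78  68 111 140]
 [163 161 161 155 142 143 152 153 154 155 157 152 128  84  71 111 142]
 [163 162 162 157 144 147 153 151 150 151 156 155 137  98  73 108 147]
 [162 161 162 158 149 149 151 140 134 136 149 154 144 111  77 107 148]
 [160 158 162 160 153 152 147 122 105 106 130 150 147 120  96 113 152]
 [154 158 158 159 156 154 145 121 102 104 124 148 153 144 133 128 151]
 [153 156 159 161 160 161 156 146 140 140 147 158 163 165 158 140 139]
 [163 164 165 165 166 170 169 168 168 169 169 172 173 176 168 139 116]
 [175 172 173 171 171 174 176 175 178 176 177 176 178 180 169 137  98]
 [177 176 177 176 178 177 176 177 178 179 180 179 181 179 171 136  99]
 [178 178 177 178 178 179 179 178 179 179 179 178 178 178 170 138  99]]
top (0.0425, 0.009) 178.7 200.9
[[107 119 147 175 178 168 164 164 171 180 182 181 173 167 171 172 166]
 [109 116 143 174 178 174 171 170 173 178 182 182 175 171 174 179 175]
 [111 114 140 170 177 175 175 172 169 171 176 178 173 166 170 178 176]
 [112 114 138 168 174 174 173 165 154 1
[... 4521 characters left out ...]
0  99  91  91 100 105 160 160 161 167 167 165 168 167 166 169]
 [103 104 100  98 103 107 107 106 107  97 104 128 160 159 164 164 167 166 165 168 166 167]
 [ 96  97 104 102 112 112 114 110 112 109 118 128 157 163 166 166 164 163 163 166 168 165]
 [ 98  99 108 106 109 125 125 122 120 117 124 131 163 162 162 161 165 162 164 164 164 163]
 [ 80  83  81  84  83  98 104 103  92 100  88 147 162 160 166 163 163 165 163 164 163 164]
 [116 120 114 101 117 108 111 114 110 114 115 157 157 159 164 162 161 163 164 161 162 163]
 [162 163 159 152 160 158 153 154 155 153 155 153 152 155 155 160 158 160 161 160 161 160]
 [151 161 159 160 157 158 157 155 153 155 158 160 156 159 156 155 155 153 154 156 155 157]]
```

```bash
python3 -c "
from station import *
print(sign_off())"
```

```text
the job is handed in; nothing more can be done
None
```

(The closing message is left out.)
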